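# Park the torque driver on its snap hook

### The job

Take the small torque driver out of its holder and hang it on the parking stand: push the ring on its side gently down onto the sprung gate of the snap hook until the gate gives way and snaps shut above the ring's bar. Then pull up on the driver with a light steady tug (about 5 N for half a second) to prove the shut gate holds it, and let go so that it hangs there at rest. Only the driver may touch the stand, never with more than 20 N; leave the other things on the bench where they are.

Things in the scene. Friction and masses are not known exactly. Their poses are not given: they have to be found in the camera images.
- stand: fixed stand: steel base plate 120 x 100 x 12 mm, aluminium post 14 x 16 mm, 200 mm high, and a steel snap hook on the post's -x side. Origin: centre of the plate's underside, z up, own x from hook nose to post (post face at x = +40 mm). Under the hook a rubber pad 26 mm wide (x = 7 to 19, z = 85 to 130 mm) on which the hung driver leans
- hook_seat (a point): nominal middle of the hook's floor (its top face), at (29, 0, 140) mm on the stand, axes as the stand's. The whole hook with its gate and pad is clamped up to 3 mm higher or lower than this; that is not measured, so feel for it. The hook is a J open at the top, 12 mm wide in y; its throat reaches 11 mm either way in x from here, from nose to post
- nose_tip (a point): nominal top of the hook's rounded nose, 35 mm above the hook's floor, at (14, 0, 175) mm on the stand (up to 3 mm higher or lower, as the hook is clamped). The nose is 8 mm thick in x (x = 10 to 18 mm on the stand) and 12 to 14 mm wide in y; it must pass up through the driver's ring
- gate (a joint): angle of the sprung gate (rad): 0 = shut (level across the throat), grows to 1.45 as its free end at the nose is pushed down. Steel wire loop 10 mm wide, 4 thick, 21 long, hinged on the post 28 mm above the hook floor. Opening takes about 2 to 10 N on the ring bar; when the bar has slid past its end, 4 to 13 mm above the floor, it flies back to 0 above it, where it cannot open upwards
- driver: loose torque driver, 0.17 to 0.33 kg, upright in its holder. Origin: centre of its chuck's underside, z up its axis. Steel chuck 13 mm wide, z = 0 to 38 mm; black round body 30 mm wide, z = 38 to 105; aluminium cap with flat sides, 30 (x) by 26 (y) mm, z = 105 to 145: grip it across its y flats from above
- ring_bar (a point): middle of the cross bar (along y, centre of the 6 mm wire) of the rigid level D-ring on the driver's +x side; on the driver at (41, 0, 100) mm, axes as the driver's. Side wires along x at y = +-18 mm, on a collar 44 mm wide (y), z = 93 to 105; 23 mm open between body and bar. It seats 3 mm above the floor
- driver_cap (a point): centre of the top face of the driver's cap, on the driver at (0, 0, 145) mm
- holder: fixed grey plastic block 75 x 75 x 50 mm with a 17 mm vertical through hole in its middle, holding the driver's chuck; origin: centre of its underside. The driver must be lifted 40 mm to clear it
- tweeter: bystander: finished black loudspeaker unit, 94 mm diameter, 45 mm high; origin at the centre of its underside
- face_plate: bystander: flat black speaker disc, 94 mm diameter, 14 mm high; origin at the centre of its underside
- screw_tin: bystander: round metal tin of screws, 80 mm diameter at the rim, 32 mm high; origin at the centre of its underside
- glue_bottle: bystander: small white bottle, 44 mm diameter, 95 mm high; origin at the centre of its underside

How it is judged:
By the outcome, as a careful person would: the job done as asked, in the order asked, and still so for the second after the job is handed in, with the robot touching nothing.
It also fails if it takes over 72 s, if anything falls off the work surface, if the arm or the gripper's body presses on something with over 40 N, if the wrist force passes 120 N, or if a joint passes its speed limit or range.

### The arm

A 6-joint arm with a two-finger parallel gripper is mounted at the origin on the work surface. World frame = base frame: x ahead of the robot, y to its left, z up, the work surface at z = 0. Lengths are in mm, angles in degrees, forces in N, time in s.
With the tool pointing down it reaches from about 300 to 850 mm from the base axis. Payload 4.2 kg.
Tool frame: the origin (TCP) lies midway between the tips of the shut fingers; the grasp point (between the pads) lies 19 mm behind it; z points along the fingers, x is the direction in which the jaws open and shut, and the axes are right-handed (so a half turn about z gives the same grasp; the last joint's range is limited). The gripper opens to 91 mm and grips with 3 to 60 N. Pads are 32 mm wide; open, the fingers measure 118 mm over their backs; the gripper's body (76 mm by 178 mm) begins 60 mm behind the grasp point.
Start: joints at [75.917, 18.312, 89.639, -0, 72.044, -1.146], TCP at [128.736, 560.423, 179.876] pointing down, gripper open.
Joint ranges: [-177.97, 177.97], [-48.28, 115.42], [12.27, 149.76], [-77.06, 257.06], [2.81, 150.46], [-146.56, 146.56]. Speed limits (degrees/s): [147.25, 147.25, 180, 180, 180, 180].

### API

Orientations are given as [roll, pitch, yaw] about the fixed x, y, z axes, in that order (R = Rz(yaw) Ry(pitch) Rx(roll)).
In Python, from workcell import monitor, vision, job, models gives the robot as it stands.
- The arm moves only by the shell command python3 -m creep 'ROWS' [FORCE]. ROWS is text: rows parted by semicolons, each of 7 numbers parted by spaces: the shift along the world's x, y, z in cm, then the turn, a rotation vector about the world's x, y, z in rad, then the gripper's target within -1 to 1 (shut at 1, half-way at 0, fully open at -1). In form: tx ty tz ax ay az hand; .... A call has 1 to 12 rows; each row shifts and turns the pose as measured when the row begins; what a row does not reach is not made up. A row lasts 1/12 s, in which the tool goes at most 41.7 mm and 7.16 degrees, less where a joint would pass 70% of its speed; a pose out of reach is approached as far as the arm can. A call is refused whole if a number of a shift passes 4.17 or a number of a turn 0.125, either way. A call with a gripper value outside its range is refused whole. The fingers move at their own pace and stop on an object; FORCE is the grip in N (left out, the last holds). Time passes only in rows, so rows that do not move let the fingers close. It gives the time, the measured TCP pose, the force and the opening at its end, in the units of the state.
- monitor.state(): the state, without advancing time (a new reading comes with each control period).
- vision.grab_frame(name): name is "side" or "top" or "wrist"; returns a dict with "img" (480x640x3 uint8, red, green, blue), "mtx" (3x3 intrinsics, pixels), "view" (4x4, takes a point from world to camera coordinates). Camera axes: x right, y down, z forward; pixel columns grow to the right and rows downward; lengths in mm; the calibration is good to about 2 mm. A picture is of the moment at which its call begins. There is no depth.
- job.job_done(): hands the job in, once; it reports no verdict.
Trained networks look in the newest picture that a camera, given by its name, has taken for a name from the list of things; names that differ only in an ending like _2 or _b are one class to them, and where a whole thing is asked for, a point or a joint stands for the part that bears it (a point fixed in the world has none). Each returns a list of dicts, best first, with "confidence" (0 to 1); they miss things now and then, are a little off and sometimes report something else, mostly with a low value. They report only what shows in the picture. A call takes as long as a camera call.
- models.search_frame(camera, query): "rect" ([left, top, right, bottom] in pixels, round what is visible of it).
- models.mark_of(camera, query): "at" ([column, row] in pixels: a listed point, or the origin of a listed thing).
The state is a dict: "time_s": time; "qpos": joint angles; "qvel": joint speeds; "effort": joint torques, N m; "ee_pos": TCP position; "ee_rot": TCP orientation; "force": force on the tool from outside, world axes, zero at the start; "torque": the same for the moment, N m; "gripper_width": finger opening in mm.
Only numpy, scipy, OpenCV 4.12 (cv2) and the standard library are available. Lean on these libraries where they do the work, as an engineer would, in place of code of your own. Each camera call takes 0.05 s, during which the arm holds its last target.

## Working session

There is one attempt and no reset: what is moved stays moved. The work goes in short steps, Python scripts to look and compute and a shell command to move; the robot and the scene stay as the last step left them, time stands still between calls to the robot, and variables do not carry over. Pictures are saved under pics/ and viewed, and the job is handed in when it is done.

```bash
ls; mkdir -p pics
cat > h.py <<'E'
import numpy as np, cv2
from workcell import monitor, vision, job, models
def snap(c,fn=None):
    f=vision.grab_frame(c)
    if fn: cv2.imwrite('pics/'+fn,cv2.cvtColor(f['img'],cv2.COLOR_RGB2BGR))
    return f
def proj(f,p):
    p=np.atleast_2d(p).astype(float)
    q=(f['view']@np.c_[p,np.ones(len(p))].T)[:3]
    u=f['mtx']@q
    return (u[:2]/u[2]).T
def ray(f,px):
    V=f['view'];R=V[:3,:3];t=V[:3,3]
    o=-R.T@t
    d=R.T@np.linalg.inv(f['mtx'])@np.array([px[0],px[1],1.])
    return o,d/np.linalg.norm(d)
def atz(f,px,z):
    o,d=ray(f,px); return o+d*(z-o[2])/d[2]
def tri(rs):
    A=np.zeros((3,3));b=np.zeros(3)
    for o,d in rs:
        P=np.eye(3)-np.outer(d,d);A+=P;b+=P@o
    x=np.linalg.solve(A,b)
    return x,[np.linalg.norm((np.eye(3)-np.outer(d,d))@(x-o)) for o,d in rs]
E
python3 - <<'E'
from h import *
print(monitor.state())
np.set_printoptions(precision=1,suppress=True)
for c in ['side','top','wrist']:
    f=snap(c,c+'0.png'); print(c,f['mtx'].tolist(),np.round(f['view'],3).tolist())
    for q in ['stand','hook_seat','nose_tip','gate','driver','ring_bar','driver_cap','holder','tweeter','face_plate','screw_tin','glue_bottle']:
        print(q,[(np.round(r['at'],1).tolist(),round(r['confidence'],2)) for r in models.mark_of(c,q)][:2],[(np.round(r['rect']).tolist(),round(r['confidence'],2)) for r in models.search_frame(c,q)][:1])
E
```

```text
pics
{'time_s': 0.0, 'qpos': array([ 7.59179754e+01,  1.83516529e+01,  8.97061631e+01, -2.10439087e-03,
        7.20427397e+01, -1.14704782e+00]), 'qvel': array([-0.02175673,  0.03779664, -0.06775092, -0.00507418, -0.06516596,
       -0.11011559]), 'effort': array([ 1.12646187e-03, -4.12467206e+01, -2.31976819e+01,  7.28404149e-02,
        4.58560477e-02, -1.84031041e-04]), 'ee_pos': array([128.59808448, 559.86265527, 179.0218524 ]), 'ee_rot': array([-1.79999987e+02,  1.00575656e-01,  7.70656738e+01]), 'force': array([0.4154941 , 0.97743464, 0.28090271]), 'torque': array([-0.03067189,  0.0255017 ,  0.0510352 ]), 'gripper_width': 91.28000820882279}
side [[461.04832641151285, 0.0, 315.60889182036664], [0.0, 461.04832641151285, 239.93852756918574], [0.0, 0.0, 1.0]] [[-0.996, -0.085, 0.005, 565.209], [-0.047, 0.499, -0.865, 176.543], [0.071, -0.862, -0.502, 911.002], [0.0, 0.0, 0.0, 1.0]]
stand [([314.7, 385.0], 0.96), ([279.6, 235.5], 0.24)] [([269.0, 296.0, 365.0, 421.0], 0.56)]
hook_seat [([301.1, 328.1], 0.97)] [([274.0, 297.0, 358.0, 420.0], 0.87)]
nose_tip [([308.4, 306.6], 0.62)] [([269.0, 301.0, 362.0, 418.0], 0.65)]Traceback (most recent call last):
  File "<stdin>", line 7, in <module>
ValueError: it knows: driver, driver_cap, face_plate, glue_bottle, holder, hook_seat, nose_tip, ring_bar, screw_tin, stand, tweeter
```

Run:
```python
from h import *
import pickle
out={}
for c in ['side','top','wrist']:
    f=snap(c,c+'0.png'); out[c]=f
    for q in ['stand','hook_seat','nose_tip','driver','ring_bar','driver_cap','holder','tweeter','face_plate','screw_tin','glue_bottle']:
        m=models.mark_of(c,q)
        out[c,q]=m
        print(c,q,[(np.round(r['at'],1).tolist(),round(r['confidence'],2)) for r in m][:2])
pickle.dump(out,open('o.pkl','wb'))
```

```text
side stand [([311.7, 384.1], 0.75)]
side hook_seat [([300.4, 326.6], 0.56)]
side nose_tip [([311.6, 307.6], 0.89)]
side driver [([309.0, 270.4], 0.88)]
side ring_bar [([291.1, 230.9], 0.63)]
side driver_cap [([308.8, 214.2], 0.58)]
side holder [([310.9, 279.6], 0.65)]
side tweeter [([206.3, 298.2], 0.92)]
side face_plate [([356.8, 228.5], 0.93)]
side screw_tin [([417.0, 322.3], 0.75)]
side glue_bottle [([279.8, 232.9], 0.75)]
top stand [([184.0, 274.1], 0.6)]
top hook_seat [([153.3, 254.7], 0.94)]
top nose_tip [([153.0, 259.8], 0.75)]
top driver [([346.6, 251.1], 0.56), ([350.0, 241.2], 0.48)]
top ring_bar [([353.1, 220.5], 0.87)]
top driver_cap [([349.2, 244.7], 0.59), ([272.5, 362.5], 0.59)]
top holder [([345.1, 251.6], 0.77)]
top tweeter [([290.7, 148.3], 0.55)]
top face_plate [([273.6, 364.0], 0.49), ([346.0, 250.2], 0.42)]
top screw_tin [([273.6, 364.8], 0.69)]
top glue_bottle [([427.4, 193.5], 0.79)]
wrist stand []
wrist hook_seat []
wrist nose_tip []
wrist driver []
wrist ring_bar []
wrist driver_cap []
wrist holder []
wrist tweeter []
wrist face_plate []
wrist screw_tin []
wrist glue_bottle []
```

View pics/side0.png

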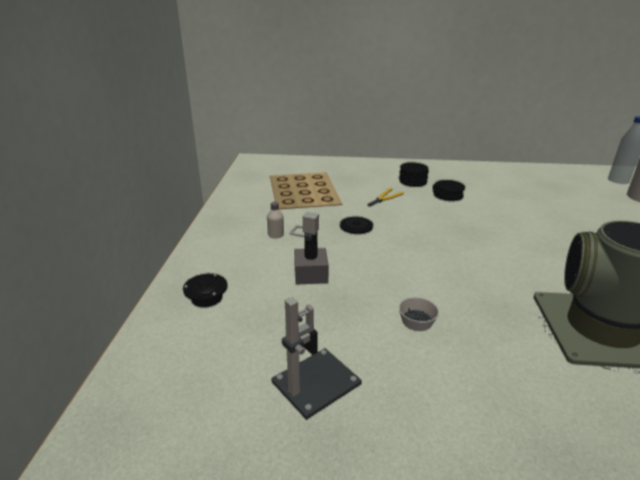

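View pics/top0.png

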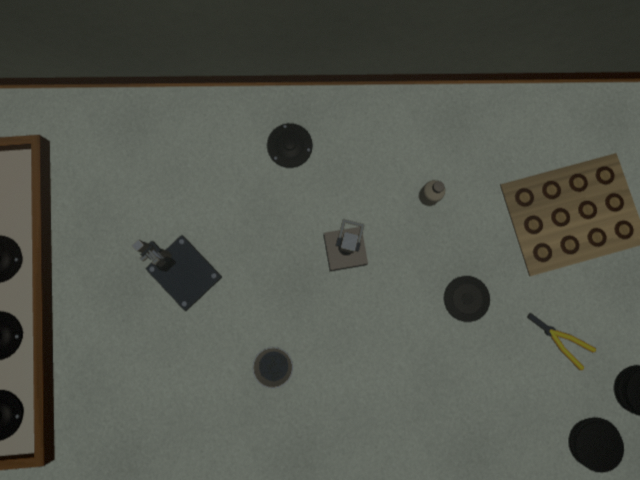

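View pics/wrist0.png

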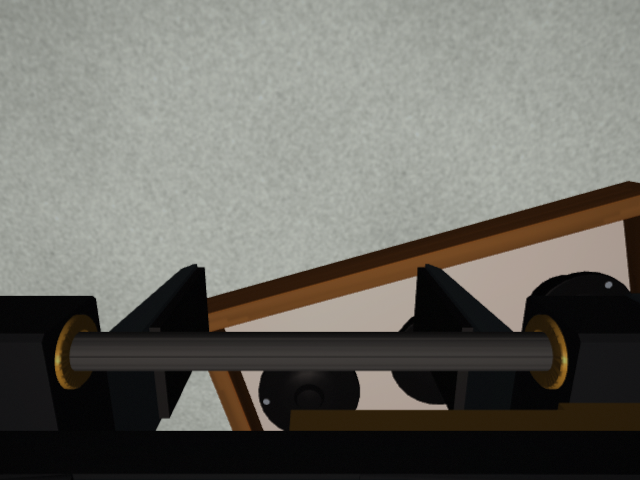

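The pictures show the stand at side (315,380) and top (184,274), and the driver in its holder at side (310,245) and top (348,245). The ring points up in the top image. Next I'll work out the poses.

Run:
```python
from h import *
import pickle
np.set_printoptions(precision=1,suppress=True)
o=pickle.load(open('o.pkl','rb'))
for q in ['stand','hook_seat','nose_tip','driver','ring_bar','driver_cap','holder','tweeter','screw_tin','glue_bottle']:
    print(q,*tri([ray(o[c],o[c,q][0]['at']) for c in ['side','top']]))
print(atz(o['top'],[466,298],14))
print(o['top']['view'],o['top']['mtx'])
def crop(c,x,y,w,h,s,fn):
    im=cv2.cvtColor(o[c]['img'],cv2.COLOR_RGB2BGR)[y:y+h,x:x+w]
    im=np.clip(im*1.6,0,255).astype('uint8')
    return cv2.resize(im,None,fx=s,fy=s,interpolation=cv2.INTER_CUBIC)
a=crop('side',260,285,110,140,4,'')
b=crop('top',120,220,110,100,4,'')
c=crop('top',310,205,75,75,4,''); d=crop('side',260,190,80,100,4,'')
cv2.imwrite('pics/stand_s.png',a);cv2.imwrite('pics/stand_t.png',b);
C=np.zeros((400,620,3),'uint8');C[:300,:300]=c;C[:400,300:620]=d
cv2.imwrite('pics/drv.png',C)
```

```text
stand [553.2 188.1  -3.3] [np.float64(4.710521234913503), np.float64(4.710521234913663)]
hook_seat [574.  208.8 141.4] [np.float64(0.7099676853825142), np.float64(0.7099676853823568)]
nose_tip [559.9 200.1 172.3] [np.float64(2.8826835717716426), np.float64(2.882683571771683)]
driver [ 592.1 -144.7    6. ] [np.float64(3.049931762337415), np.float64(3.0499317623376654)]
ring_bar [ 636.1 -151.8  105.6] [np.float64(0.23791263353032588), np.float64(0.23791263353047953)]
driver_cap [ 589.9 -139.5  155.3] [np.float64(4.73867244193521), np.float64(4.738672441935458)]
holder [ 590.5 -143.3  -18.5] [np.float64(0.01794619085102759), np.float64(0.01794619085103246)]
tweeter [809.1 -32.8  -4.2] [np.float64(1.3629250664400985), np.float64(1.3629250664399446)]
screw_tin [362.1   7.   -4. ] [np.float64(1.318349790044896), np.float64(1.3183497900449623)]
glue_bottle [ 698.2 -316.3    7.2] [np.float64(8.10831766872055), np.float64(8.108317668720055)]
[ 488.9 -383.3   14. ]
[[  -0.    -1.     0.   -84.6]
 [  -1.     0.    -0.1  618. ]
 [   0.1   -0.    -1.  1028. ]
 [   0.     0.     0.     1. ]] [[537.9   0.  322.7]
 [  0.  537.9 236. ]
 [  0.    0.    1. ]]
```

View pics/stand_s.png

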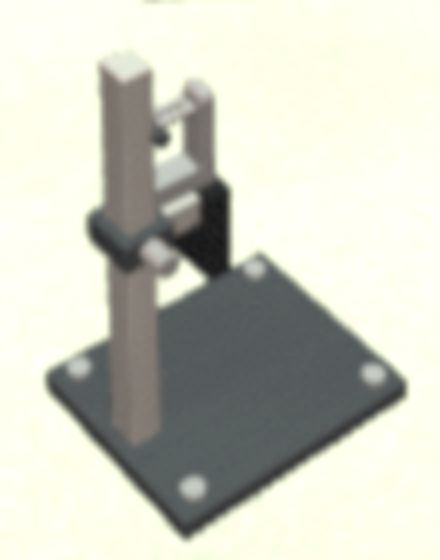

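View pics/stand_t.png

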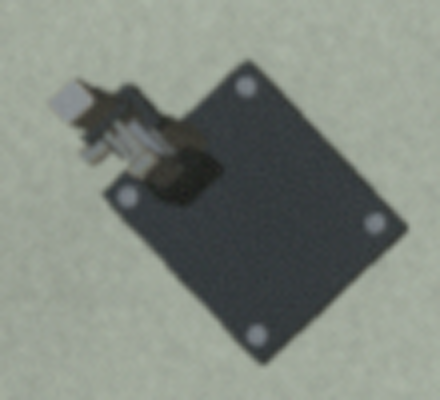

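View pics/drv.png

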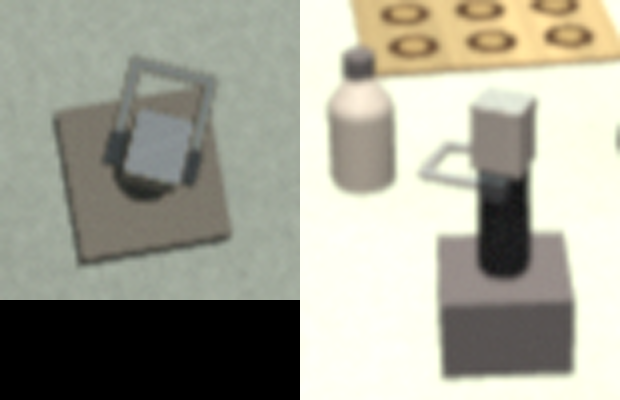

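```bash
cat > fit.py <<'E'
from h import *
import pickle
from scipy.optimize import least_squares
np.set_printoptions(precision=2,suppress=True)
o=pickle.load(open('o.pkl','rb'))
def P(off,l): return (np.array(l,float)+.5)/4-.5+np.array(off)
def R(y): c,s=np.cos(y),np.sin(y); return np.array([[c,-s,0],[s,c,0],[0,0,1]])
def fit(obs,x0,z=False):
    def res(p):
        return np.concatenate([((proj(o[c],(R(p[2])@np.array(L,float).T).T+[p[0],p[1],p[3] if z else 0])-px)).ravel() for c,L,px in obs])
    r=least_squares(res,x0,loss='soft_l1'); return r.x,res(r.x).reshape(-1,2)
S,T=(260,285),(120,220)
pl=[[60,50,12],[60,-50,12],[-60,-50,12],[-60,50,12]]
if __name__=='__main__':
    top=P(T,[(104,193),(248,62),(407,228),(263,362)])
    # plate in side: which corner is which -> project later
    x,r=fit([('top',pl,top)],[553,188,.76]); print(x,np.degrees(x[2]),r.round(1).tolist())
    print('side pred crop', ((proj(o['side'],(R(x[2])@np.array(pl,float).T).T+[x[0],x[1],0])-np.array(S)+.5)*4).tolist())
    for h in (200,212):
        pt=np.array([[54,8,h],[54,-8,h],[40,-8,h],[40,8,h]],float)
        w=(R(x[2])@pt.T).T+[x[0],x[1],0]
        print(h,'side',((proj(o['side'],w)-np.array(S)+.5)*4).round(0).tolist(),'top',((proj(o['top'],w)-np.array(T)+.5)*4).round(0).tolist())
E
python3 fit.py
```

```text
[551.29 185.43   0.75] 43.010559281465646 [[-0.8, 0.2], [0.3, -1.2], [0.7, -0.2], [-0.2, 1.2]]
side pred crop [[183.0819341648555, 518.2199414917663], [41.79987369708306, 364.9227205965137], [260.2900221097618, 244.0872588712332], [408.9165506006814, 374.2983082387491]]
200 side [[122.0, 75.0], [96.0, 53.0], [128.0, 39.0], [154.0, 60.0]] top [[49.0, 103.0], [77.0, 77.0], [100.0, 101.0], [71.0, 127.0]]
212 side [[121.0, 48.0], [95.0, 27.0], [127.0, 12.0], [153.0, 33.0]] top [[39.0, 100.0], [68.0, 73.0], [91.0, 97.0], [62.0, 124.0]]
```

Run:
```python
from fit import *
top=P(T,[(104,193),(248,62),(407,228),(263,362)])
side=P(S,[(186,526),(48,374),(262,253),(405,383)])
pt=[[54,8,200],[54,-8,200],[40,-8,200],[40,8,200]]
sp=P(S,[(127,85),(99,66),(125,50),(154,68)]); tp=P(T,[(50,103),(80,80),(97,101),(67,125)])
x,r=fit([('top',pl,top),('side',pl,side),('top',pt,tp),('side',pt,sp)],[553,188,.76]); print(x,np.degrees(x[2]),r.round(1).tolist())
x2,r=fit([('side',pl,side),('side',pt,sp)],[553,188,.76]); print('side only',x2,np.degrees(x2[2]))
x2,r=fit([('top',pl,top),('top',pt,tp)],[553,188,.76]); print('top only',x2,np.degrees(x2[2]))
print('seat',R(x[2])@[29,0,140]+[x[0],x[1],0],'nose',R(x[2])@[14,0,175]+[x[0],x[1],0])
# holder top face and driver
D=(310,205);E=(260,190)
hc=[[37.5,37.5,50],[37.5,-37.5,50],[-37.5,-37.5,50],[-37.5,37.5,50]]
ht=P(D,[(55,113),(196,87),(231,238),(80,263)])
x,r=fit([('top',hc,ht)],[590,-143,-.15]); print('holder',x,np.degrees(x[2]),r.round(1).tolist())
# side: holder top face corners in crop (438-300,237)...
hs=P(E,[(140,302),(273,300),(264,236),(138,238)])
w=(R(x[2])@np.array(hc).T).T+[x[0],x[1],0]; print(((proj(o['side'],w)-np.array(E)+.5)*4).round().tolist())
# driver: ring outer corners (z~103 in driver frame, base z0=12?) try z free
ring=[[44,21,100],[44,-21,100]]; cap=[[15,13,145],[15,-13,145],[-15,-13,145],[-15,13,145]]
dt=P(D,[(131,57),(217,76)]); ct=P(D,[(134,112),(192,121),(182,184),(124,172)])
x,r=fit([('top',ring,dt),('top',cap,ct)],[590,-143,-.15,10],True);print('drv top',x,np.degrees(x[2]),r.round(1).tolist())
cs=P(E,[(173,96),(187,90),(237,94),(230,108)])  # rough
for z in (0,5,10,12,20,30):
    w=(R(x[2])@np.array(ring+cap).T).T+[x[0],x[1],z]; print(z,((proj(o['side'],w)-np.array(E)+.5)*4+[300,0]).round().tolist())
```

```text
[550.57 187.34   0.75] 43.04769050375834 [[-1.7, 0.6], [-0.7, -0.9], [-0.2, 0.1], [-1.2, 1.5], [-0.5, -1.0], [-1.5, -1.5], [-0.3, -1.6], [1.3, -1.4], [-1.6, 0.4], [-1.9, -0.5], [-0.6, 0.2], [-0.3, 0.8], [-1.0, -1.7], [-0.5, -2.4], [0.9, -2.0], [0.2, -1.2]]
side only [549.92 190.74   0.76] 43.308978737472415
top only [551.05 185.5    0.75] 42.98314474189759
seat [571.76 207.14 140.  ] nose [560.8 196.9 175. ]
holder [ 590.05 -138.6     0.16] 9.20685672806936 [[-0.7, 0.2], [1.4, 0.1], [-0.2, -0.4], [-0.0, 0.1]]
[[142.0, 305.0], [137.0, 234.0], [265.0, 230.0], [278.0, 300.0]]
drv top [ 592.8  -141.06   -0.24   -1.54] -13.609055838533727 [[-0.6, 0.2], [-0.4, 0.3], [1.0, -1.1], [0.6, -0.2], [-0.4, 0.3], [-0.0, 0.1]]
0 [[413.0, 192.0], [440.0, 158.0], [467.0, 122.0], [483.0, 101.0], [535.0, 109.0], [519.0, 130.0]]
5 [[413.0, 184.0], [440.0, 150.0], [467.0, 113.0], [483.0, 93.0], [535.0, 101.0], [520.0, 122.0]]
10 [[413.0, 176.0], [440.0, 142.0], [467.0, 105.0], [483.0, 85.0], [535.0, 93.0], [520.0, 113.0]]
12 [[413.0, 173.0], [440.0, 139.0], [467.0, 102.0], [483.0, 81.0], [535.0, 89.0], [520.0, 110.0]]
20 [[412.0, 160.0], [440.0, 127.0], [466.0, 88.0], [483.0, 68.0], [535.0, 76.0], [520.0, 97.0]]
30 [[412.0, 144.0], [439.0, 111.0], [466.0, 71.0], [483.0, 52.0], [535.0, 59.0], [520.0, 80.0]]
```

```bash
python3 - <<'E'
from h import *
import pickle
np.set_printoptions(precision=2,suppress=True)
o=pickle.load(open('o.pkl','rb'));f=o['wrist'];V=f['view']
c=-V[:3,:3].T@V[:3,3];print('cam pos',c,'fwd',V[2,:3],'mtx',f['mtx'])
for z in(0,100):print(atz(f,[320,240],z))
E
python3 -m creep '0 0 4 0 0 0 -1; 0 0 4 0 0 0 -1; 0 0 4 0 0 0 -1; 2 -2 4 0 0 0 -1; 3.4 -3.6 0 0 0 0 -1; 3.4 -4 0 0 0 0 -1; 3.4 -4 0 0 0 0 -1; 3.4 -4 0 0 0 0 -1; 3.4 -4 0 0 0 0 -1; 3.4 -4 0 0 0 0 -1; 3.4 -4 0 0 0 0 -1;3.4 -4 0 0 0 0 -1'
```

```text
cam pos [ 56.41 576.91 384.64] fwd [ 0.26 -0.06 -0.96] mtx [[419.81   0.   310.72]
 [  0.   419.81 240.22]
 [  0.     0.     1.  ]]
[161.7  561.52   0.  ]
[134.32 565.52 100.  ]
time_s: 3.15
ee_pos: [363.1, 283.2, 336.4]
ee_rot: [179.8, 0.0, 78.0]
force: [0.2, 0.6, 0.3]
gripper_width: 91.3
```

```bash
python3 -m creep '4 -4 3 0 0 0 -1; 4 -4 3 0 0 0 -1; 1.5 -1 3 0 0 0 -1; 0 0 0 0 0 0 -1; 0 0 0 0 0 0 -1'
python3 - <<'E'
from h import *
import pickle
f=snap('wrist','w1.png');pickle.dump(f,open('w1.pkl','wb'))
for q in ['stand','hook_seat','nose_tip']:
    print(q,[(np.round(r['at'],1).tolist(),round(r['confidence'],2)) for r in models.mark_of('wrist',q)][:2])
E
```

```text
time_s: 3.57
ee_pos: [434.5, 212.3, 407.0]
ee_rot: [179.8, 0.3, 77.3]
force: [-0.3, 0.7, 0.3]
gripper_width: 90.8
stand [([313.1, 252.3], 0.9)]
hook_seat [([332.4, 301.5], 0.89)]
nose_tip [([324.1, 310.5], 0.91)]
```

View pics/w1.png

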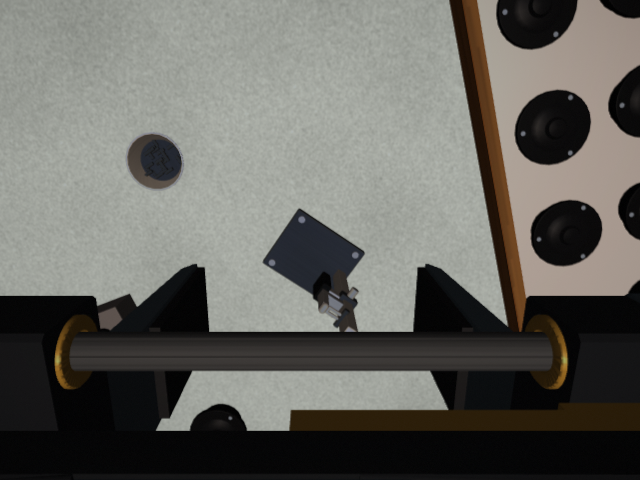

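Run:
```python
from fit import *
f=pickle.load(open('w1.pkl','rb'))
x=[550.57,187.34,.7513]
g=lambda L:(R(x[2])@np.array(L,float).T).T+[x[0],x[1],0]
print(proj(f,g(pl+[[0,0,0],[29,0,140],[14,0,175]])))
c=f['img'][195:335,240:390];cv2.imwrite('pics/w1c.png',cv2.resize(cv2.cvtColor(np.clip(c*1.6,0,255).astype('uint8'),cv2.COLOR_RGB2BGR),None,fx=4,fy=4,interpolation=cv2.INTER_CUBIC))
```

```text
[[365.17 251.97]
 [326.91 302.94]
 [261.47 261.39]
 [298.42 207.4 ]
 [313.12 254.28]
 [332.8  301.88]
 [323.33 307.69]]
```

View pics/w1c.png

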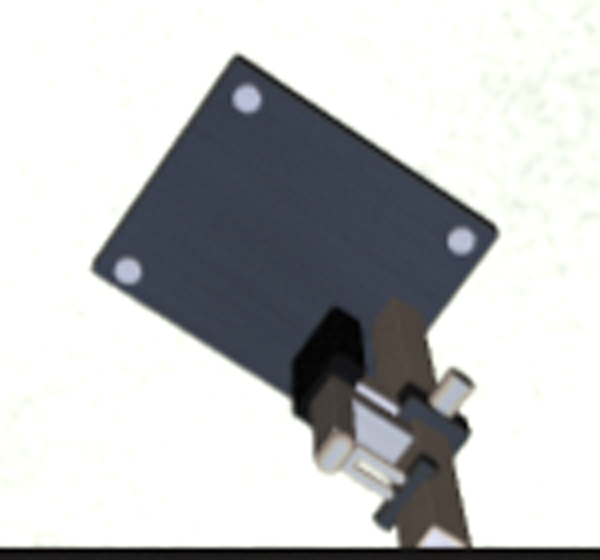

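```bash
python3 - <<'E'
from fit import *
o['w']=pickle.load(open('w1.pkl','rb'))
q=lambda l:(np.array(l,float)+.5)/4-.5+np.array([240,195])
pw=[pl[3],pl[0],pl[2]]
W=q([(237,58),(497,232),(93,265)])
top=P(T,[(104,193),(248,62),(407,228),(263,362)])
side=P(S,[(186,526),(48,374),(262,253),(405,383)])
pt=[[54,8,200],[54,-8,200],[40,-8,200],[40,8,200]]
sp=P(S,[(127,85),(99,66),(125,50),(154,68)]); tp=P(T,[(50,103),(80,80),(97,101),(67,125)])
for obs in ([('w',pw,W)],[('w',pw,W),('top',pl,top),('top',pt,tp)],[('w',pw,W),('top',pl,top),('side',pl,side),('top',pt,tp),('side',pt,sp)]):
    x,r=fit(obs,[553,188,.76]); print(x,np.degrees(x[2]),'seat',R(x[2])@[29,0,140]+[x[0],x[1],0])
E
python3 -m creep '2 -4 0 0 0 0 -1; 2 -4 0 0 0 0 -1; 2 -4 0 0 0 0 -1; 2 -4 -1 0 0 0 -1; 2 -4 -1 0 0 0 -1; 2 -4 -1 0 0 0 -1; 1 -4 -1 0 0 0 -1; 1 -4 -1 0 0 0 -1; 0 -4 -2 0 0 0 -1; 0 0 0 0 0 0 -1'
```

```text
[551.51 187.27   0.74] 42.66812644471056 seat [572.84 206.92 140.  ]
[551.08 186.09   0.74] 42.609468809758894 seat [572.43 205.72 140.  ]
[550.71 187.39   0.75] 42.893247616634895 seat [571.96 207.13 140.  ]
time_s: 4.6
ee_pos: [561.0, -126.0, 329.6]
ee_rot: [-179.2, 0.2, 79.4]
force: [-0.5, 0.6, -0.0]
gripper_width: 91.1
```

Run:
```python
from fit import *
f=snap('wrist','w2.png');pickle.dump(f,open('w2.pkl','wb'))
s=monitor.state();print(s['ee_pos'],s['ee_rot'])
for q in ['driver','ring_bar','driver_cap','holder']:
    print(q,[(np.round(r['at'],1).tolist(),round(r['confidence'],2)) for r in models.mark_of('wrist',q)][:2])
x=[592,-141,-.22]
g=lambda L:(R(x[2])@np.array(L,float).T).T+[x[0],x[1],12]
print(proj(f,g([[44,21,100],[44,-21,100],[15,13,145],[15,-13,145],[-15,-13,145],[-15,13,145]])))
```

```text
[ 561.68 -123.2   331.15] [-179.32    0.02   79.5 ]
driver [([305.5, 215.4], 0.88)]
ring_bar [([305.2, 271.4], 0.91), ([306.7, 214.3], 0.58)]
driver_cap [([303.6, 245.3], 0.63)]
holder [([306.3, 214.1], 0.92)]
[[321.63 275.27]
 [282.22 273.88]
 [315.46 261.82]
 [287.93 260.85]
 [288.64 229.92]
 [316.7  230.92]]
```

View pics/w2.png

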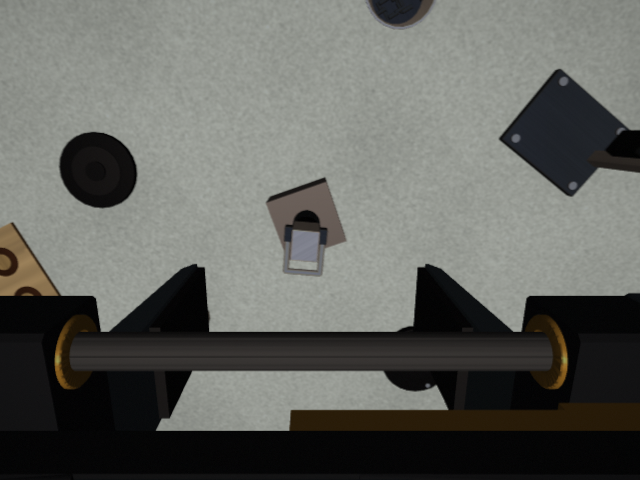

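Run:
```python
from fit import *
f=pickle.load(open('w2.pkl','rb'))
c=f['img'][170:290,255:360];cv2.imwrite('pics/w2c.png',cv2.resize(cv2.cvtColor(np.clip(c*1.6,0,255).astype('uint8'),cv2.COLOR_RGB2BGR),None,fx=5,fy=5,interpolation=cv2.INTER_CUBIC))
```

```text
(no output)
```

View pics/w2c.png

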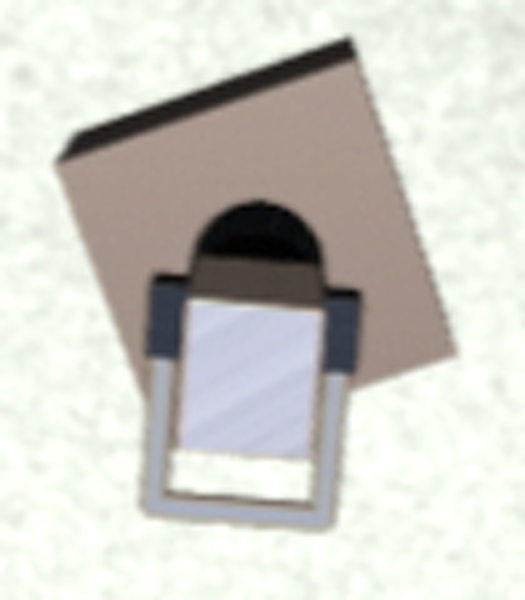

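Run:
```python
from fit import *
f=o['w']=pickle.load(open('w2.pkl','rb'))
q=lambda l:(np.array(l,float)+.5)/5-.5+np.array([255,170])
cap=[[-15,-13,157],[-15,13,157],[15,13,157],[15,-13,157]];ring=[[44,-21,112],[44,21,112]]
cw=q([(190,298),(327,310),(315,460),(178,447)]);rw=q([(143,515),(333,528)])
D=(310,205);dt=P(D,[(217,76),(131,57)]); ct=P(D,[(182,184),(124,172),(134,112),(192,121)])
for obs in ([('w',cap,cw)],[('w',cap,cw),('w',ring,rw)],[('top',cap,ct),('top',ring,dt)],[('w',cap,cw),('w',ring,rw),('top',cap,ct),('top',ring,dt)]):
    x,r=fit(obs,[592,-141,-.22]);print(x,np.degrees(x[2]),abs(r).max())
hc=[[-37.5,-37.5,50],[-37.5,37.5,50],[37.5,37.5,50]]
print(fit([('w',hc,q([(60,160),(352,62),(456,353)]))],[590,-140,.16]))
s=monitor.state();print(s['ee_pos'],s['ee_rot'])
```

```text
[ 592.02 -138.22   -0.27] -15.436777004654129 0.654378693891033
[ 591.97 -138.26   -0.27] -15.440451314716533 0.8454032469705339
[ 591.02 -140.03   -0.24] -13.594698165878512 1.1038924211750327
[ 591.77 -138.55   -0.26] -15.171596695348324 1.650120104915942
(array([ 591.89, -139.02,    0.15]), array([[-1.49,  0.37],
       [ 1.06, -0.93],
       [ 0.1 ,  0.44]]))
[ 562.97 -119.79  335.66] [-179.77   -0.01   79.8 ]
```

```bash
python3 -m creep '1.5 -1 -3 0 0 -0.045 -1; 1.4 -0.9 -3 0 0 -0.044 -1; 0 0 -3 0 0 0 -1; 0 0 -3 0 0 0 -1; 0 0 -2 0 0 0 -1; 0 0 -1 0 0 0 -1; 0 0 0 0 0 0 -1; 0 0 0 0 0 0 -1; 0 0 0 0 0 0 -1'; python3 -m creep '0 0 0 0 0 0 -1; 0 0 0 0 0 0 -1'
```

```text
time_s: 5.6
ee_pos: [597.1, -122.9, 192.0]
ee_rot: [178.9, -0.2, 75.8]
force: [-0.1, -0.3, 0.4]
gripper_width: 90.9
time_s: 5.77
ee_pos: [598.7, -121.9, 195.1]
ee_rot: [178.6, -0.2, 75.9]
force: [-0.4, -0.1, -0.1]
gripper_width: 90.5
```

```bash
python3 -m creep '-0.6 -1.6 -0.5 0.006 0.024 -0.02 -1; 0 0 0 0 0 0 -1; 0 0 0 0 0 0 -1'; python3 -m creep '0 0 0 0 0 0 -1; 0 0 0 0 0 0 -1;0 0 0 0 0 0 -1'; python3 -c "
from h import *
s=monitor.state();print(s)"
```

```text
time_s: 6.02
ee_pos: [594.7, -137.7, 194.0]
ee_rot: [179.6, -0.2, 74.8]
force: [-0.5, 0.6, 0.4]
gripper_width: 91.2
time_s: 6.27
ee_pos: [595.5, -137.2, 195.7]
ee_rot: [179.5, -0.2, 74.8]
force: [0.4, -0.2, 0.1]
gripper_width: 91.4
{'time_s': 6.2667, 'qpos': array([-14.19095905,  20.76557751,  83.65126842,   0.24436735,
        75.02939839, -89.04558225]), 'qvel': array([ 0.38016297, -0.22812797, -0.28038107,  0.27605528, -0.01097172,
        0.00249102]), 'effort': array([-1.08088392e-01, -4.40423369e+01, -2.37714529e+01, -2.52513232e-02,
        3.39689129e-02, -4.11812780e-04]), 'ee_pos': array([ 595.53671267, -137.16052699,  195.68552443]), 'ee_rot': array([179.45038886,  -0.245861  ,  74.79381734]), 'force': array([ 0.36391141, -0.17533933,  0.06137057]), 'torque': array([ 0.02338386,  0.04475496, -0.02238588]), 'gripper_width': 91.37191681167171}
```

```bash
python3 -m creep '0 0 0 0 0 0 -1; 0 0 0 0 0 0 -1;0 0 0 0 0 0 -1'; python3 -m creep '0 0 0 0 0 0 -1; 0 0 0 0 0 0 -1;0 0 0 0 0 0 -1'
```

```text
time_s: 6.52
ee_pos: [595.7, -136.4, 196.2]
ee_rot: [179.4, -0.3, 74.8]
force: [-0.6, 0.3, 0.6]
gripper_width: 91.1
time_s: 6.77
ee_pos: [595.7, -136.1, 196.1]
ee_rot: [179.4, -0.3, 74.9]
force: [0.1, -1.3, 0.9]
gripper_width: 91.4
```

```bash
python3 -m creep '-0.3 -0.2 -1 0.002 0.01 0 -1; -0.2 -0.1 -2 0 0 0 -1; 0 0 -2 0 0 0 -1; 0 0 -1.5 0 0 0 -1; 0 0 -1 0 0 0 -1; 0 0 0 0 0 0 -1; 0 0 0 0 0 0 -1; 0 0 0 0 0 0 -1; 0 0 0 0 0 0 -1'
python3 - <<'E'
from h import *
snap('side','s3.png');f=snap('wrist','w3.png')
s=monitor.state();print(s['ee_pos'],s['ee_rot'],s['force'])
E
```

```text
time_s: 7.52
ee_pos: [589.5, -140.2, 116.1]
ee_rot: [-179.9, -0.2, 74.9]
force: [-0.1, 0.2, -0.6]
gripper_width: 91.5
[ 589.6564476  -140.246615    116.39538528] [-179.93631764   -0.19022562   74.8539134 ] [-1.23717721  0.4599855   0.05134504]
```

View pics/w3.png

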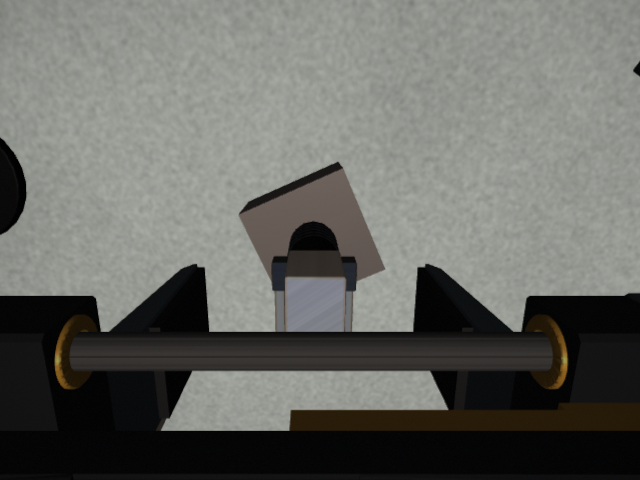

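```bash
python3 -m creep '0.2 0.15 0.8 0 0 0 -1; 0 0 0 0 0 0 -1; 0 0 0 0 0 0 -1; 0 0 0 0 0 0 -1'; python3 -c "
from h import *
s=monitor.state();print(s['ee_pos'],s['ee_rot'],s['force'])"
```

```text
time_s: 7.95
ee_pos: [593.4, -138.8, 127.8]
ee_rot: [179.8, -0.2, 74.9]
force: [0.5, -0.3, -0.2]
gripper_width: 91.8
[ 593.43317753 -138.81994876  127.82379306] [179.77769805  -0.19899053  74.86549649] [ 0.50737138 -0.34381622 -0.24069591]
```

```bash
python3 -m creep '0 0 0 0 0 0 1; 0 0 0 0 0 0 1; 0 0 0 0 0 0 1; 0 0 0 0 0 0 1; 0 0 0 0 0 0 1; 0 0 0 0 0 0 1; 0 0 0 0 0 0 1; 0 0 0 0 0 0 1' 55; python3 -c "
from h import *
s=monitor.state();print(s['ee_pos'],s['ee_rot'],s['force'],s['torque'])"
```

```text
time_s: 8.62
ee_pos: [593.1, -138.8, 127.7]
ee_rot: [179.8, -0.2, 74.9]
force: [0.4, -0.3, -0.6]
gripper_width: 40.7
[ 593.1039264  -138.7687067   127.71981765] [179.80589045  -0.1942426   74.86825003] [ 0.36107368 -0.34900352 -0.60887928] [-0.02446974  0.03494893  0.03621573]
```

```bash
python3 -m creep '0 0 0 0 0 0 1; 0 0 0 0 0 0 1; 0 0 0 0 0 0 1; 0 0 0 0 0 0 1; 0 0 0 0 0 0 1; 0 0 0 0 0 0 1' 55; python3 -c "
from h import *
s=monitor.state();print(s['ee_pos'],s['ee_rot'],s['force'],s['torque'])"
```

```text
time_s: 9.12
ee_pos: [593.1, -138.8, 127.6]
ee_rot: [179.8, -0.2, 74.9]
force: [-0.0, -0.3, 0.1]
gripper_width: 1.8
[ 593.08082346 -138.79506652  127.58986095] [179.81831719  -0.19258977  74.86661239] [-0.01573418 -0.34233159  0.1417834 ] [-0.00313444  0.01112507 -0.05408422]
```

Run:
```python
from h import *
f=snap('side','s4.png');cv2.imwrite('pics/s4c.png',cv2.resize(cv2.cvtColor(f['img'],cv2.COLOR_RGB2BGR)[130:310,220:420],None,fx=3,fy=3))
f=snap('wrist','w4.png')
s=monitor.state();print(s['ee_pos'],s['gripper_width'],s['force'])
```

```text
[ 593.06542215 -138.79662035  127.61782306] 0.4775450691110728 [-0.39528555 -0.67763675  0.15670834]
```

View pics/w4.png

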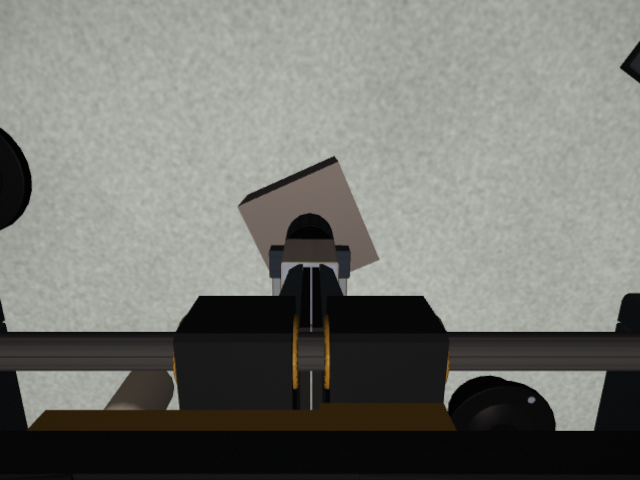

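View pics/s4c.png

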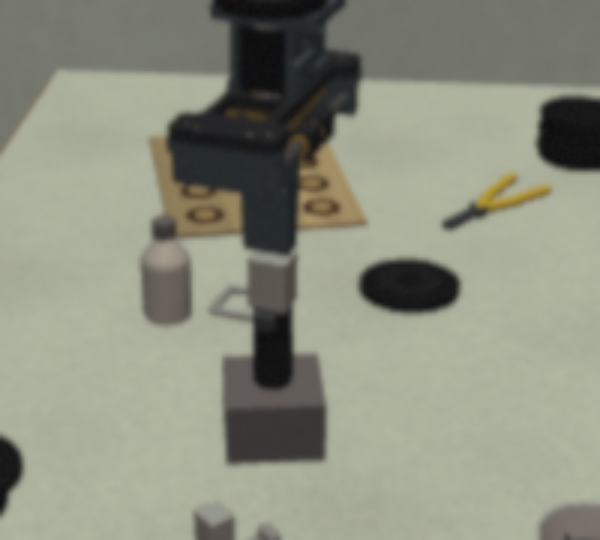

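Run:
```python
from h import *
np.set_printoptions(precision=1,suppress=True)
for c in ['side','wrist','top']:
    f=snap(c,'%s5.png'%c)
    s=monitor.state();p=s['ee_pos']
    print(c,proj(f,[p,p+[0,0,19],p+[0,0,38],p+[0,0,60],[592,-138.5,157]]))
    if c=='side': print((proj(f,[p,p+[0,0,19],p+[0,0,38],p+[0,0,60],[592,-138.5,157]])-[220,130])*3)
f=snap('top');cv2.imwrite('pics/t5c.png',cv2.resize(cv2.cvtColor(f['img'],cv2.COLOR_RGB2BGR)[170:310,260:440],None,fx=4,fy=4))
```

```text
side [[309.5 225.8]
 [309.5 218.1]
 [309.5 210.3]
 [309.5 201. ]
 [310.  213.9]]
[[268.6 287.5]
 [268.5 264.4]
 [268.5 240.8]
 [268.4 212.9]
 [270.  251.7]]
wrist [[311.1 273. ]
 [311.2 286.8]
 [311.4 303.4]
 [311.6 327.4]
 [311.3 293.3]]
top [[347.6 242.1]
 [348.3 240.9]
 [349.  239.6]
 [349.9 238. ]
 [348.5 240.8]]
```

View pics/t5c.png

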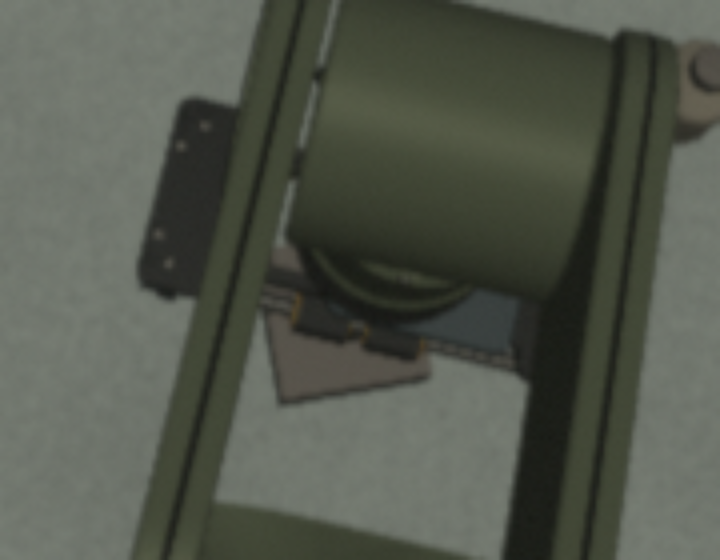

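The fingers shut in the air above the cap. The wrist image gives a fingertip depth of about 180 mm, so the tips sit about 34 mm above the reported TCP. I'll open the gripper, check that estimate, and go lower.

```bash
python3 -m creep '0 0 0 0 0 0 -1; 0 0 0 0 0 0 -1; 0 0 0 0 0 0 -1; 0 0 0 0 0 0 -1; 0 0 0 0 0 0 -1; 0 0 0 0 0 0 -1; 0 0 0 0 0 0 -1; 0 0 0 0 0 0 -1; 0 0 0 0 0 0 -1; 0 0 0 0 0 0 -1'
python3 - <<'E'
from h import *
f=snap('side','s6.png');cv2.imwrite('pics/s6c.png',cv2.resize(cv2.cvtColor(f['img'],cv2.COLOR_RGB2BGR)[130:310,220:420],None,fx=3,fy=3))
s=monitor.state();print(s['ee_pos'],s['gripper_width'],s['force'])
p=s['ee_pos'];a=np.radians(74.9);u=np.array([np.cos(a),np.sin(a),0])
for dz in(0,34): print((proj(f,[p+[0,0,dz]+45*u,p+[0,0,dz]-45*u])-[220,130])*3)
E
```

```text
time_s: 10.25
ee_pos: [593.0, -138.8, 127.6]
ee_rot: [179.8, -0.2, 74.9]
force: [0.2, 0.8, 0.2]
gripper_width: 64.0
[ 593.06143605 -138.78140256  127.59041036] 67.82097710179222 [-0.71240548 -0.33922889 -0.35022831]
[[246.04200429 316.00925194]
 [289.5774017  261.0197229 ]]
[[245.54687237 273.17131034]
 [289.83937916 220.32103466]]
```

View pics/s6c.png

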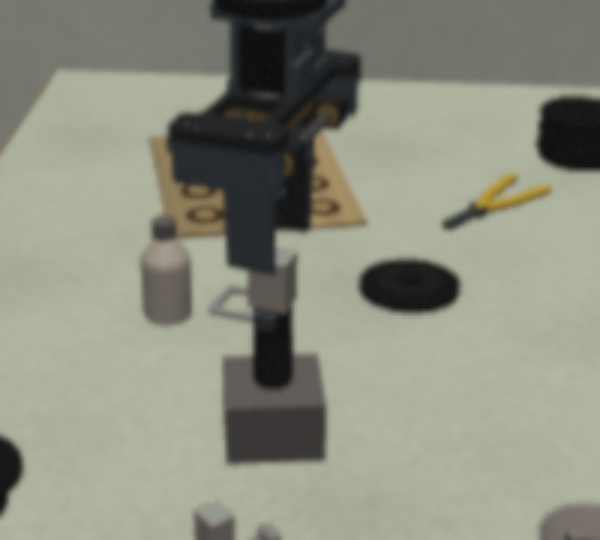

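```bash
python3 -m creep '0 0 -0.8 0 0 0 -1; 0 0 -0.8 0 0 0 -1; 0 0 -0.6 0 0 0 -1; 0 0 -0.6 0 0 0 -1; 0 0 -0.4 0 0 0 -1; 0 0 0 0 0 0 -1; 0 0 0 0 0 0 -1; 0 0 0 0 0 0 -1;0 0 0 0 0 0 -1' ; python3 -m creep '0 0 0 0 0 0 -1'
python3 - <<'E'
from h import *
f=snap('side','s7.png');cv2.imwrite('pics/s7c.png',cv2.resize(cv2.cvtColor(f['img'],cv2.COLOR_RGB2BGR)[130:310,220:420],None,fx=3,fy=3))
s=monitor.state();print(s['ee_pos'],s['gripper_width'],s['force'])
E
```

```text
time_s: 11.05
ee_pos: [592.1, -138.5, 90.6]
ee_rot: [180.0, -0.2, 74.9]
force: [0.3, -0.5, -0.9]
gripper_width: 91.0
time_s: 11.13
ee_pos: [592.3, -138.6, 90.9]
ee_rot: [180.0, -0.2, 74.9]
force: [1.2, -1.0, 0.1]
gripper_width: 91.2
[ 592.34578436 -138.59305539   90.94876626] 91.36097769546633 [ 0.78510335  0.30643952 -0.05668304]
```

View pics/s7c.png

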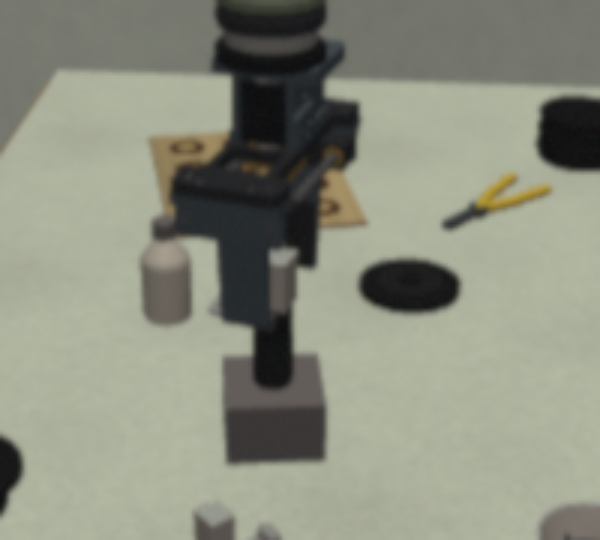

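```bash
python3 -m creep '0 0 0 0 0 0 1; 0 0 0 0 0 0 1; 0 0 0 0 0 0 1; 0 0 0 0 0 0 1; 0 0 0 0 0 0 1; 0 0 0 0 0 0 1; 0 0 0 0 0 0 1; 0 0 0 0 0 0 1; 0 0 0 0 0 0 1; 0 0 0 0 0 0 1; 0 0 0 0 0 0 1; 0 0 0 0 0 0 1' 55; python3 -c "
from h import *
s=monitor.state();print(s['ee_pos'],s['ee_rot'],s['force'],s['torque'])"
```

```text
time_s: 12.18
ee_pos: [593.0, -138.8, 92.0]
ee_rot: [179.8, -0.2, 74.9]
force: [0.0, 0.2, 0.1]
gripper_width: 25.9
[ 592.95171483 -138.79332649   91.99719037] [179.82155752  -0.18895055  74.86750923] [0.02266393 0.2300764  0.10828092] [ 0.00488508 -0.00795336  0.00848382]
```

```bash
python3 -m creep '0 0 0.4 0 0 0 1; 0 0 0.6 0 0 0 1; 0 0 0.8 0 0 0 1; 0 0 0.8 0 0 0 1; 0 0 1 0 0 0 1; 0 0 1.5 0 0 0 1; 0 0 2 0 0 0 1;0 0 3 0 0 0 1;0 0 3 0 0 0 1;0 0 3 0 0 0 1; 0 0 0 0 0 0 1; 0 0 0 0 0 0 1'; python3 -m creep '0 0 0 0 0 0 1;0 0 0 0 0 0 1;0 0 0 0 0 0 1'
python3 - <<'E'
from h import *
f=snap('side','s8.png');cv2.imwrite('pics/s8c.png',cv2.resize(cv2.cvtColor(f['img'],cv2.COLOR_RGB2BGR)[90:310,220:420],None,fx=2.7,fy=2.7))
s=monitor.state();print(s['ee_pos'],s['ee_rot'],s['gripper_width'],s['force'],s['torque'])
E
```

```text
time_s: 13.18
ee_pos: [589.5, -137.8, 266.9]
ee_rot: [179.9, -0.2, 74.9]
force: [-0.3, -0.7, -2.5]
gripper_width: 25.7
time_s: 13.43
ee_pos: [588.4, -137.5, 266.4]
ee_rot: [180.0, -0.2, 74.9]
force: [-0.2, 0.2, -2.7]
gripper_width: 25.8
[ 588.22798965 -137.4151794   266.00802655] [-179.96736526   -0.20475646   74.87067341] 25.558235184683355 [-0.23348448  0.23389436 -2.16271533] [-0.00413352 -0.02307003 -0.00217177]
```

View pics/s8c.png

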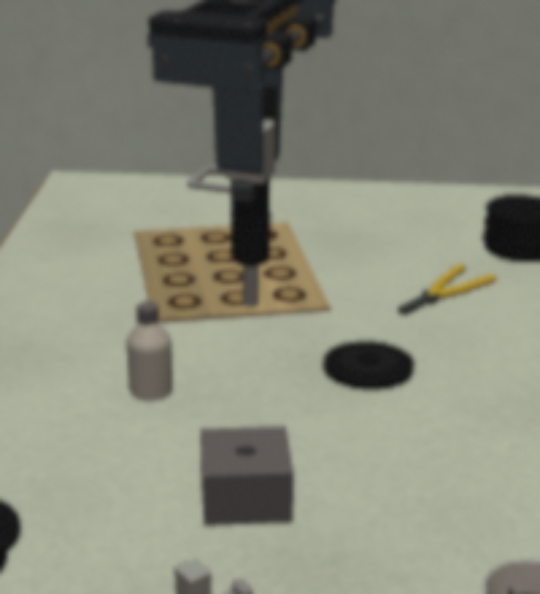

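```bash
python3 -m creep '0 1 2 0 0 0.05 1; 0 2 2 0 0 0.08 1; -0.4 3 1 0 0 0.1 1; -0.5 3.5 0 0 0 0.1 1; -0.5 3.5 0 0 0 0.1 1; -0.5 3.5 0 0 0 0.1 1; -0.5 3 0 0 0 0.1 1; -0.5 3 0 0 0 0.1 1; -0.5 2.5 0 0 0 0.08 1; -0.5 2 0 0 0 0.05 1; 0 1 0 0 0 0.03 1; 0 0 0 0 0 0 1'; python3 -m creep '0 0 0 0 0 0 1; 0 0 0 0 0 0 1; 0 0 0 0 0 0 1'
```

```text
time_s: 14.48
ee_pos: [540.5, 152.8, 301.5]
ee_rot: [-178.4, -0.5, 128.2]
force: [0.5, -0.7, -1.4]
gripper_width: 25.5
time_s: 14.73
ee_pos: [540.9, 150.5, 299.8]
ee_rot: [-178.1, -0.5, 128.0]
force: [0.6, -1.0, -1.7]
gripper_width: 25.4
```

```bash
python3 -m creep '0.1 1.2 0 0.007 -0.016 0.04 1; 0.1 1.2 0 0.007 -0.016 0.04 1; 0 0.5 0 0 0 0 1; 0 0 0 0 0 0 1; 0 0 0 0 0 0 1; 0 0 0 0 0 0 1; 0 0 0 0 0 0 1; 0 0 0 0 0 0 1'
```

```text
time_s: 15.4
ee_pos: [544.0, 179.2, 300.1]
ee_rot: [179.8, 0.2, 132.7]
force: [-0.1, 0.1, -1.2]
gripper_width: 25.7
```

```bash
python3 -m creep '0 0 -1 0 0 0 1; 0 0 -1.5 0 0 0 1; 0 0 -1.5 0 0 0 1; 0 0 -1.5 0 0 0 1; -0.1 0 -1.5 0 0 0 1; 0 0 -1 0 0 0 1; 0 0 -0.5 0 0 0 1; 0 0 0 0 0 0 1; 0 0 0 0 0 0 1; 0 0 0 0 0 0 1; 0 0 0 0 0 0 1'
python3 - <<'E'
from fit import *
fs={}
for c in ['side','top','wrist']:
    f=fs[c]=snap(c,c+'9.png')
    fs[c+'m']={q:models.mark_of(c,q)[:1] for q in ['ring_bar','hook_seat','nose_tip','driver_cap']}
    print(c,{q:[(np.round(r['at'],1).tolist(),round(r['confidence'],2)) for r in m] for q,m in fs[c+'m'].items()})
s=monitor.state();fs['s']=s;print(s['ee_pos'],s['ee_rot'],s['force'])
pickle.dump(fs,open('p9.pkl','wb'))
p=s['ee_pos'];a=np.radians(s['ee_rot'][2]-90);d=np.array([np.cos(a),np.sin(a),0]);e=np.array([-d[1],d[0],0])
ax=p-d; bar=ax+41*d+[0,0,20]
st=R(np.radians(42.7));so=np.array([551.3,187,0])
print('bar on stand',st.T@(bar-so))
for c in['side','top','wrist']:
    print(c,proj(fs[c],[bar,bar+18*e,bar-18*e]),proj(fs[c],[so+st@[29,0,140],so+st@[14,0,175]]))
for c,(x,y,w,h) in {'side':(250,200,130,190),'top':(110,200,130,110)}.items():
    im=np.clip(fs[c]['img'][y:y+h,x:x+w]*1.5,0,255).astype('uint8')
    cv2.imwrite('pics/%s9c.png'%c,cv2.resize(cv2.cvtColor(im,cv2.COLOR_RGB2BGR),None,fx=3,fy=3,interpolation=cv2.INTER_CUBIC))
E
```

```text
time_s: 16.32
ee_pos: [542.3, 177.3, 207.7]
ee_rot: [179.8, 0.3, 132.6]
force: [-0.1, 0.1, -1.8]
gripper_width: 25.8
side {'ring_bar': [([299.7, 280.9], 0.6)], 'hook_seat': [([300.0, 325.3], 0.64)], 'nose_tip': [([306.8, 307.2], 0.94)], 'driver_cap': [([326.3, 239.2], 0.82)]}
top {'ring_bar': [], 'hook_seat': [], 'nose_tip': [], 'driver_cap': [([148.4, 268.3], 0.73)]}
wrist {'ring_bar': [], 'hook_seat': [], 'nose_tip': [], 'driver_cap': [([307.1, 331.6], 0.96)]}
[541.85 177.19 207.16] [179.87   0.23 132.58] [ 0.43  0.32 -1.85]
bar on stand [ 26.41  -0.89 227.16]
side [[301.45 278.49]
 [309.   284.33]
 [294.18 272.87]] [[301.04 326.38]
 [308.82 304.42]]
top [[140.72 251.71]
 [132.28 259.34]
 [149.12 244.11]] [[154.76 255.95]
 [154.7  260.34]]
wrist [[312.35 363.77]
 [348.57 363.88]
 [276.17 363.66]] [[313.74 298.28]
 [313.87 298.52]]
```

View pics/side9c.png

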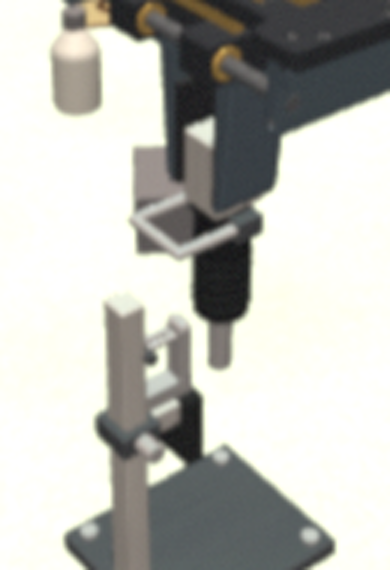

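View pics/top9c.png

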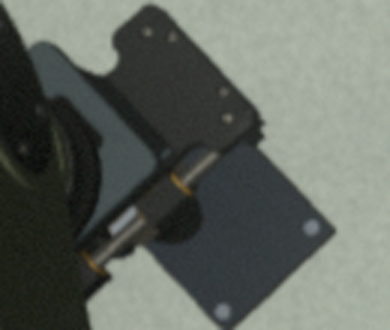

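View pics/wrist9.png

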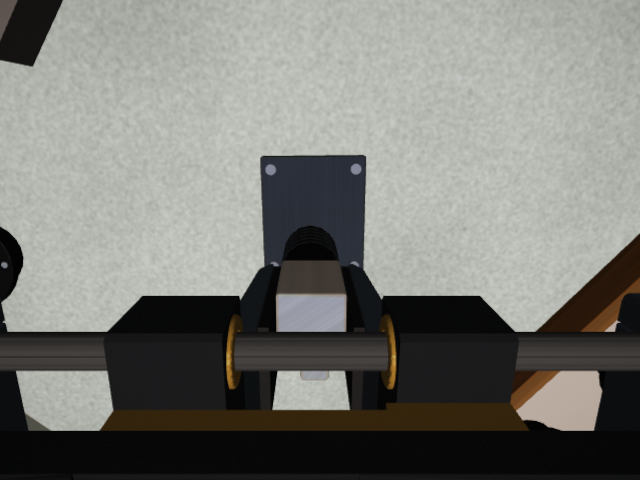

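```bash
python3 -m creep '0.05 0.2 -0.6 0 0 0 1; 0 0 -0.6 0 0 0 1; 0 0 -0.6 0 0 0 1; 0 0 -0.6 0 0 0 1; 0 0 -0.4 0 0 0 1; 0 0 0 0 0 0 1; 0 0 0 0 0 0 1; 0 0 0 0 0 0 1; 0 0 0 0 0 0 1; 0 0 0 0 0 0 1; 0 0 0 0 0 0 1'
cat > b.py <<'E'
from fit import *
s=monitor.state()
p=s['ee_pos'];a=np.radians(s['ee_rot'][2]-90);d=np.array([np.cos(a),np.sin(a),0])
bar=p+40*d+[0,0,20]
st=R(np.radians(42.7));so=np.array([551.3,187,0])
print('t %.2f'%s['time_s'],'ee',p,s['ee_rot'],'F',s['force'],'T',s['torque'],'bar on stand',st.T@(bar-so),'Fst',st.T@s['force'],'w',s['gripper_width'])
E
python3 b.py
```

```text
time_s: 17.98
ee_pos: [542.0, 179.3, 175.2]
ee_rot: [180.0, 0.2, 132.6]
force: [-0.5, 0.7, -1.1]
gripper_width: 25.2
t 17.98 ee [541.98 179.32 175.24] [179.95   0.19 132.59] F [-0.48  0.71 -1.1 ] T [0.04 0.05 0.02] bar on stand [ 27.94   0.59 195.24] Fst [ 0.13  0.84 -1.1 ] w 25.229476165647082
```

```bash
python3 -m creep '0 0 -0.4 0 0 0 1; 0 0 -0.4 0 0 0 1; 0 0 -0.3 0 0 0 1; 0 0 0 0 0 0 1; 0 0 0 0 0 0 1; 0 0 0 0 0 0 1'
cat > v.py <<'E'
from h import *
import sys
f=snap('side');im=np.clip(f['img'][225:385,250:380]*1.4,0,255).astype('uint8')
cv2.imwrite('pics/'+sys.argv[1],cv2.resize(cv2.cvtColor(im,cv2.COLOR_RGB2BGR),None,fx=3.7,fy=3.7,interpolation=cv2.INTER_CUBIC))
E
python3 v.py s10.png; python3 b.py
```

```text
time_s: 18.48
ee_pos: [542.1, 179.3, 163.3]
ee_rot: [179.9, 0.2, 132.6]
force: [-0.0, 1.0, -1.6]
gripper_width: 25.6
t 18.53 ee [542.14 179.3  163.42] [179.92   0.21 132.58] F [-0.27  0.18 -1.48] T [-0.02  0.05 -0.04] bar on stand [ 28.04   0.47 183.42] Fst [-0.08  0.31 -1.48] w 25.945800038403878
```

View pics/s10.png

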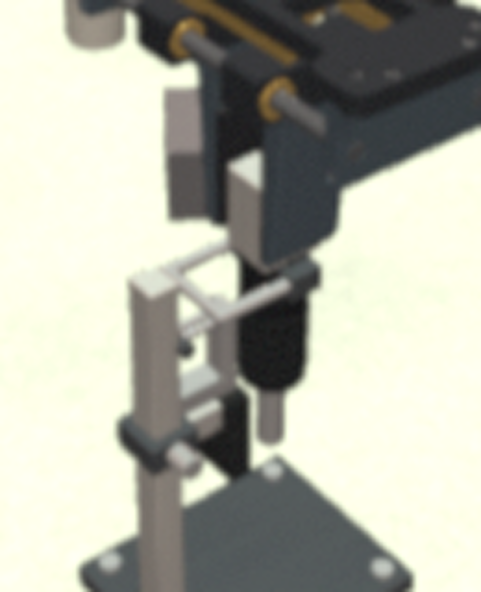

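```bash
for i in 1; do python3 -m creep '0 0 -0.25 0 0 0 1; 0 0 -0.2 0 0 0 1; 0 0 -0.2 0 0 0 1'; python3 b.py; python3 -m creep '0 0 -0.2 0 0 0 1; 0 0 -0.2 0 0 0 1'; python3 b.py; done
```

```text
time_s: 18.78
ee_pos: [542.7, 179.5, 157.1]
ee_rot: [179.8, 0.3, 132.6]
force: [0.1, 0.4, -2.2]
gripper_width: 25.9
t 18.78 ee [542.69 179.48 157.14] [179.83   0.26 132.58] F [ 0.13  0.37 -2.23] T [0.   0.09 0.02] bar on stand [ 28.57   0.23 177.14] Fst [ 0.34  0.18 -2.23] w 25.900357679401516
time_s: 18.95
ee_pos: [542.7, 179.5, 152.7]
ee_rot: [179.8, 0.3, 132.6]
force: [-0.3, 0.9, -1.9]
gripper_width: 25.5
t 18.95 ee [542.67 179.47 152.7 ] [179.83   0.26 132.58] F [-0.27  0.87 -1.89] T [0.06 0.08 0.02] bar on stand [ 28.55   0.24 172.7 ] Fst [ 0.39  0.82 -1.89] w 25.483492812403178
```

```bash
python3 -m creep '0 0 -0.2 0 0 0 1; 0 0 -0.2 0 0 0 1'; python3 b.py;  python3 -m creep '0 0 -0.2 0 0 0 1; 0 0 -0.2 0 0 0 1'; python3 b.py
```

```text
time_s: 19.12
ee_pos: [542.6, 179.4, 149.3]
ee_rot: [179.8, 0.3, 132.6]
force: [-1.9, -0.7, 4.4]
gripper_width: 25.5
t 19.12 ee [542.64 179.4  149.29] [179.81   0.27 132.59] F [-1.85 -0.74  4.39] T [0.09 0.23 0.07] bar on stand [ 28.48   0.21 169.29] Fst [-1.87  0.71  4.39] w 25.457586336192037
time_s: 19.28
ee_pos: [543.0, 179.7, 146.5]
ee_rot: [179.7, 0.3, 132.6]
force: [-1.2, -0.2, 5.9]
gripper_width: 25.6
t 19.28 ee [542.99 179.68 146.52] [179.69   0.3  132.58] F [-1.21 -0.18  5.88] T [0.18 0.23 0.02] bar on stand [ 28.93   0.17 166.52] Fst [-1.01  0.69  5.88] w 25.58707015731491
```

```bash
python3 -m creep '0 0 -0.2 0 0 0 1; 0 0 -0.2 0 0 0 1'; python3 b.py;  python3 -m creep '0 0 -0.2 0 0 0 1; 0 0 -0.2 0 0 0 1'; python3 b.py
```

```text
time_s: 19.45
ee_pos: [543.7, 180.4, 144.1]
ee_rot: [179.5, 0.3, 132.6]
force: [-1.9, 0.3, 6.2]
gripper_width: 25.7
t 19.45 ee [543.75 180.38 144.06] [179.49   0.34 132.58] F [-1.89  0.27  6.15] T [0.23 0.28 0.1 ] bar on stand [ 29.96   0.17 164.06] Fst [-1.21  1.48  6.15] w 25.670933593484147
time_s: 19.62
ee_pos: [544.5, 180.9, 142.1]
ee_rot: [179.3, 0.4, 132.6]
force: [-3.5, -2.4, 7.6]
gripper_width: 25.8
t 19.62 ee [544.5  180.86 142.1 ] [179.3    0.4  132.58] F [-3.46 -2.45  7.57] T [-0.01  0.41  0.03] bar on stand [ 30.84   0.02 162.1 ] Fst [-4.2   0.55  7.57] w 25.75455136532922
```

```bash
python3 -m creep '-0.15 -0.12 -0.2 -0.006 0.007 0 1; -0.1 -0.1 -0.2 -0.002 0.002 0 1'; python3 b.py;  python3 -m creep '-0.07 -0.06 -0.25 -0.002 0.002 0 1; -0.04 -0.04 -0.25 -0.002 0.002 0 1'; python3 b.py
```

```text
time_s: 19.78
ee_pos: [542.8, 178.6, 139.9]
ee_rot: [179.8, 0.5, 132.6]
force: [-1.9, -0.3, 5.2]
gripper_width: 25.6
t 19.78 ee [542.84 178.62 139.9 ] [179.84   0.5  132.59] F [-1.93 -0.35  5.21] T [0.   0.26 0.01] bar on stand [ 28.1  -0.5 159.9] Fst [-1.65  1.05  5.21] w 25.6457341061888
time_s: 19.95
ee_pos: [542.3, 177.4, 136.0]
ee_rot: [-179.9, 0.6, 132.6]
force: [-3.0, -1.5, 3.7]
gripper_width: 25.6
t 19.95 ee [542.28 177.4  136.04] [-179.93    0.61  132.6 ] F [-2.96 -1.55  3.67] T [-0.07  0.28 -0.  ] bar on stand [ 26.86  -1.01 156.04] Fst [-3.22  0.87  3.67] w 25.62764628667695
```

```bash
python3 -m creep '-0.05 0.05 -0.2 0 0 0 1; -0.05 0.05 -0.2 0 0 0 1'; python3 b.py;  python3 -m creep '-0.05 0.02 -0.2 0 0 0 1; -0.05 0 -0.2 0 0 0 1'; python3 b.py
```

```text
time_s: 20.12
ee_pos: [541.6, 177.7, 132.0]
ee_rot: [-179.9, 0.7, 132.6]
force: [-2.2, -2.6, 2.1]
gripper_width: 25.9
t 20.12 ee [541.62 177.73 131.99] [-179.93    0.7   132.6 ] F [-2.25 -2.61  2.11] T [-0.34  0.39  0.02] bar on stand [ 26.6   -0.32 151.99] Fst [-3.42 -0.39  2.11] w 25.858113299792713
time_s: 20.28
ee_pos: [539.1, 177.4, 125.9]
ee_rot: [-179.7, 0.6, 132.6]
force: [0.9, -0.1, -2.3]
gripper_width: 25.2
t 20.28 ee [539.06 177.36 125.88] [-179.71    0.61  132.6 ] F [ 0.91 -0.12 -2.31] T [ 0.09  0.04 -0.02] bar on stand [ 24.47   1.14 145.88] Fst [ 0.59 -0.7  -2.31] w 25.240953760681847
```

```bash
python3 v.py s11.png; python3 b.py
```

```text
t 20.33 ee [538.52 177.26 125.22] [-179.64    0.57  132.6 ] F [-0.25  0.34 -2.05] T [0.09 0.08 0.01] bar on stand [ 24.01   1.44 145.22] Fst [ 0.05  0.42 -2.05] w 25.400910340179994
```

View pics/s11.png

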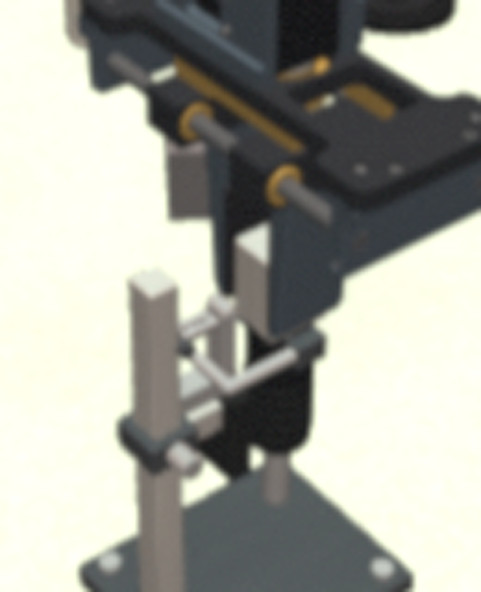

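```bash
python3 -m creep '0.25 -0.05 0.3 0 0 0 1; 0.15 0 0.3 0 0 0 1; 0 0 0.2 0 0 0 1; 0 0 0 0 0 0 1; 0 0 0 0 0 0 1'; python3 b.py
```

```text
time_s: 20.75
ee_pos: [543.4, 177.8, 131.9]
ee_rot: [-179.6, 0.5, 132.6]
force: [0.0, 0.2, -1.7]
gripper_width: 25.5
t 20.75 ee [543.37 177.77 131.93] [-179.64    0.48  132.6 ] F [ 0.03  0.22 -1.74] T [ 0.04  0.06 -0.01] bar on stand [ 27.91  -1.48 151.93] Fst [ 0.17  0.14 -1.74] w 25.53402465660002
```

```bash
python3 -m creep '-0.1 0.1 0.2 0 0 0 1; 0 0 0.2 0 0 0 1; 0 0 0.2 0 0 0 1; 0 0 0 0 0 0 1; 0 0 0 0 0 0 1'; python3 b.py;python3 -m creep '0 0 0.1 0 0 0 1; 0 0 0.1 0 0 0 1'; python3 b.py
```

```text
time_s: 21.17
ee_pos: [542.5, 179.1, 139.1]
ee_rot: [-179.7, 0.5, 132.6]
force: [0.2, 0.4, -2.0]
gripper_width: 25.4
t 21.17 ee [542.54 179.13 139.06] [-179.7     0.5   132.61] F [ 0.25  0.41 -2.05] T [ 0.06  0.1  -0.03] bar on stand [ 28.22   0.09 159.06] Fst [ 0.46  0.13 -2.05] w 25.39882917105492
time_s: 21.33
ee_pos: [542.4, 179.1, 141.1]
ee_rot: [-179.7, 0.5, 132.6]
force: [-1.5, 0.5, -1.7]
gripper_width: 25.8
t 21.33 ee [542.37 179.12 141.11] [-179.69    0.5   132.61] F [-1.49  0.49 -1.72] T [ 0.08  0.06 -0.  ] bar on stand [ 28.09   0.2  161.11] Fst [-0.77  1.37 -1.72] w 25.808839249079604
```

```bash
python3 -m creep '0 0 0.05 0 0 0 1'; python3 -m creep '0 0 0.05 0 0 0 1';python3 -m creep '0 0 0.05 0 0 0 1'
```

```text
time_s: 21.42
ee_pos: [542.4, 179.1, 141.8]
ee_rot: [-179.7, 0.5, 132.6]
force: [-0.2, -0.2, -1.5]
gripper_width: 25.6
time_s: 21.5
ee_pos: [542.4, 179.1, 142.3]
ee_rot: [-179.7, 0.5, 132.6]
force: [-0.7, 0.3, -2.0]
gripper_width: 25.5
time_s: 21.58
ee_pos: [542.4, 179.1, 142.9]
ee_rot: [-179.7, 0.5, 132.6]
force: [-0.0, -0.4, -1.7]
gripper_width: 25.8
```

```bash
python3 -m creep '0 0 0.05 0 0 0 1'; python3 -m creep '0 0 0.05 0 0 0 1';python3 -m creep '0 0 0.05 0 0 0 1'
```

```text
time_s: 21.67
ee_pos: [542.3, 179.0, 143.2]
ee_rot: [-179.7, 0.5, 132.6]
force: [1.1, -0.3, -3.8]
gripper_width: 25.8
time_s: 21.75
ee_pos: [542.3, 179.0, 143.3]
ee_rot: [-179.7, 0.5, 132.6]
force: [1.2, 0.4, -5.4]
gripper_width: 25.8
time_s: 21.83
ee_pos: [542.2, 179.0, 143.4]
ee_rot: [-179.6, 0.5, 132.6]
force: [1.8, 0.2, -5.5]
gripper_width: 25.7
```

```bash
python3 -m creep '0 0 0.07 0 0 0 1'; python3 -m creep '0 0 0.07 0 0 0 1';python3 -m creep '0 0 0.07 0 0 0 1';python3 -m creep '0 0 0.07 0 0 0 1'
```

```text
time_s: 21.92
ee_pos: [542.2, 179.0, 143.5]
ee_rot: [-179.6, 0.5, 132.6]
force: [2.0, 0.9, -7.1]
gripper_width: 25.8
time_s: 22.0
ee_pos: [542.2, 179.0, 143.5]
ee_rot: [-179.6, 0.4, 132.6]
force: [2.9, 0.9, -8.1]
gripper_width: 26.1
time_s: 22.08
ee_pos: [542.1, 179.0, 143.6]
ee_rot: [-179.6, 0.4, 132.6]
force: [2.6, 1.5, -8.2]
gripper_width: 25.8
time_s: 22.17
ee_pos: [542.1, 179.0, 143.7]
ee_rot: [-179.5, 0.4, 132.6]
force: [4.0, 1.2, -9.2]
gripper_width: 25.5
```

```bash
python3 -m creep '0 0 0.03 0 0 0 1'; python3 -m creep '0 0 0.04 0 0 0 1';python3 -m creep '0 0 0.04 0 0 0 1';python3 -m creep '0 0 0.04 0 0 0 1'
```

```text
time_s: 22.25
ee_pos: [542.1, 179.0, 143.6]
ee_rot: [-179.5, 0.4, 132.6]
force: [2.4, 1.7, -7.5]
gripper_width: 26.1
time_s: 22.33
ee_pos: [542.1, 179.0, 143.7]
ee_rot: [-179.5, 0.4, 132.6]
force: [2.9, 0.4, -9.1]
gripper_width: 25.4
time_s: 22.42
ee_pos: [542.1, 179.0, 143.7]
ee_rot: [-179.5, 0.4, 132.6]
force: [2.9, 1.9, -9.9]
gripper_width: 25.3
time_s: 22.5
ee_pos: [542.1, 179.0, 143.8]
ee_rot: [-179.5, 0.4, 132.6]
force: [3.8, 2.2, -10.6]
gripper_width: 25.7
```

```bash
python3 -m creep '0.02 0.02 -0.03 0 0 0 1'; python3 -m creep '0 0 0.0 0 0 0 1';python3 -m creep '0 0 0.01 0 0 0 1'
```

```text
time_s: 22.58
ee_pos: [542.1, 179.0, 143.5]
ee_rot: [-179.4, 0.4, 132.6]
force: [1.6, -0.3, -5.6]
gripper_width: 25.9
time_s: 22.67
ee_pos: [542.1, 179.0, 143.7]
ee_rot: [-179.4, 0.4, 132.6]
force: [2.1, 0.9, -7.4]
gripper_width: 26.0
time_s: 22.75
ee_pos: [542.1, 179.0, 143.7]
ee_rot: [-179.4, 0.4, 132.6]
force: [2.7, 0.9, -10.1]
gripper_width: 25.9
```

```bash
python3 -m creep '0 0 -0.03 0 0 0 1'; python3 -m creep '0 0 -0.01 0 0 0 1';python3 -m creep '0 0 -0.02 0 0 0 1'; python3 -m creep '0 0 -0.01 0 0 0 1'
```

```text
time_s: 22.83
ee_pos: [542.1, 179.0, 143.6]
ee_rot: [-179.4, 0.4, 132.6]
force: [1.9, -0.1, -6.9]
gripper_width: 25.9
time_s: 22.92
ee_pos: [542.1, 179.0, 143.6]
ee_rot: [-179.4, 0.4, 132.6]
force: [1.6, 0.8, -7.9]
gripper_width: 25.9
time_s: 23.0
ee_pos: [542.1, 179.0, 143.6]
ee_rot: [-179.4, 0.4, 132.6]
force: [2.0, 1.1, -7.1]
gripper_width: 25.9
time_s: 23.08
ee_pos: [542.1, 179.0, 143.6]
ee_rot: [-179.5, 0.4, 132.6]
force: [2.7, 1.0, -7.4]
gripper_width: 25.5
```

Steady now, at about 5.3 N net of the driver's weight. I'll hold it here for a further half second.

```bash
python3 -m creep '0 0 -0.02 0 0 0 1;0 0 -0.01 0 0 0 1'; python3 -m creep '0 0 -0.02 0 0 0 1;0 0 -0.01 0 0 0 1';python3 -m creep '0 0 -0.02 0 0 0 1;0 0 -0.02 0 0 0 1'; python3 b.py
```

```text
time_s: 23.25
ee_pos: [542.1, 179.0, 143.6]
ee_rot: [-179.5, 0.4, 132.6]
force: [1.4, 1.8, -7.7]
gripper_width: 25.5
time_s: 23.42
ee_pos: [542.2, 179.0, 143.6]
ee_rot: [-179.5, 0.4, 132.6]
force: [1.8, 0.5, -6.9]
gripper_width: 25.8
time_s: 23.58
ee_pos: [542.2, 179.0, 143.5]
ee_rot: [-179.5, 0.4, 132.6]
force: [1.6, 0.3, -6.6]
gripper_width: 25.9
t 23.58 ee [542.16 179.05 143.49] [-179.5     0.42  132.6 ] F [ 1.55  0.28 -6.56] T [ 0.08 -0.17 -0.11] bar on stand [ 27.89   0.28 163.49] Fst [ 1.33 -0.85 -6.56] w 25.942136814918076
```

```bash
python3 -m creep '0 0 -0.2 0 0 0 1; 0 0 -0.3 0.003 -0.003 0 1; 0.1 0.1 -0.3 0.003 -0.003 0 1; 0.1 0.1 -0.3 0 0 0 1; 0 0 -0.3 0 0 0 1; 0 0 -0.1 0 0 0 1; 0 0 0 0 0 0 1; 0 0 0 0 0 0 1'; python3 b.py
```

```text
time_s: 24.25
ee_pos: [544.5, 181.4, 129.9]
ee_rot: [179.8, 0.4, 132.6]
force: [0.2, -0.2, -1.8]
gripper_width: 25.8
t 24.25 ee [544.49 181.38 129.93] [179.82   0.45 132.6 ] F [ 0.21 -0.19 -1.82] T [0.1  0.09 0.01] bar on stand [ 31.19   0.42 149.93] Fst [ 0.03 -0.29 -1.82] w 25.803923439605192
```

```bash
python3 -m creep '0 0 -0.15 0 0 0 1; 0 0 -0.15 0 0 0 1;0 0 -0.1 0 0 0 1'; python3 -m creep '0 0 -0.1 0 0 0 1';python3 -m creep '0 0 -0.07 0 0 0 1';python3 b.py
```

```text
time_s: 24.5
ee_pos: [544.8, 181.5, 126.0]
ee_rot: [179.8, 0.5, 132.6]
force: [-0.7, -0.3, -0.9]
gripper_width: 25.6
time_s: 24.58
ee_pos: [544.8, 181.5, 124.9]
ee_rot: [179.8, 0.5, 132.6]
force: [-0.7, -0.4, -1.6]
gripper_width: 25.7
time_s: 24.67
ee_pos: [544.7, 181.5, 124.0]
ee_rot: [179.8, 0.5, 132.6]
force: [-0.2, 0.0, -1.8]
gripper_width: 25.4
t 24.67 ee [544.75 181.48 124.05] [179.79   0.47 132.6 ] F [-0.16  0.01 -1.77] T [ 0.08  0.04 -0.01] bar on stand [ 31.44   0.31 144.05] Fst [-0.12  0.11 -1.77] w 25.36031939408238
```

```bash
python3 -m creep '0 0 -0.06 0 0 0 1'; python3 -m creep '0 0 -0.05 0 0 0 1';python3 -m creep '0 0 -0.05 0 0 0 1';python3 -m creep '0 0 -0.05 0 0 0 1'
```

```text
time_s: 24.75
ee_pos: [544.7, 181.5, 123.3]
ee_rot: [179.8, 0.5, 132.6]
force: [0.2, 0.5, -1.8]
gripper_width: 25.8
time_s: 24.83
ee_pos: [544.7, 181.4, 122.7]
ee_rot: [179.8, 0.5, 132.6]
force: [0.1, 0.0, -2.8]
gripper_width: 25.8
time_s: 24.92
ee_pos: [544.8, 181.5, 122.3]
ee_rot: [179.8, 0.5, 132.6]
force: [-1.0, -0.4, 2.0]
gripper_width: 25.8
time_s: 25.0
ee_pos: [544.8, 181.5, 122.3]
ee_rot: [179.8, 0.5, 132.6]
force: [-1.9, 0.1, 3.1]
gripper_width: 25.5
```

```bash
python3 -m creep '0 0 0 0 0 0 0.3; 0 0 0 0 0 0 0.2; 0 0 0 0 0 0 0; 0 0 0 0 0 0 -0.3; 0 0 0 0 0 0 -0.3; 0 0 0 0 0 0 -0.3;0 0 0 0 0 0 -0.3;0 0 0 0 0 0 -0.3'; python3 v.py s12.png; python3 b.py
```

```text
time_s: 25.67
ee_pos: [546.2, 181.9, 123.5]
ee_rot: [179.6, 0.6, 132.6]
force: [0.7, 0.2, 0.2]
gripper_width: 59.3
t 25.72 ee [546.17 181.86 123.51] [179.58   0.57 132.6 ] F [-0.06 -0.11  0.16] T [0.07 0.05 0.01] bar on stand [ 32.74  -0.37 143.51] Fst [-0.12 -0.04  0.16] w 59.153200826553864
```

View pics/s12.png

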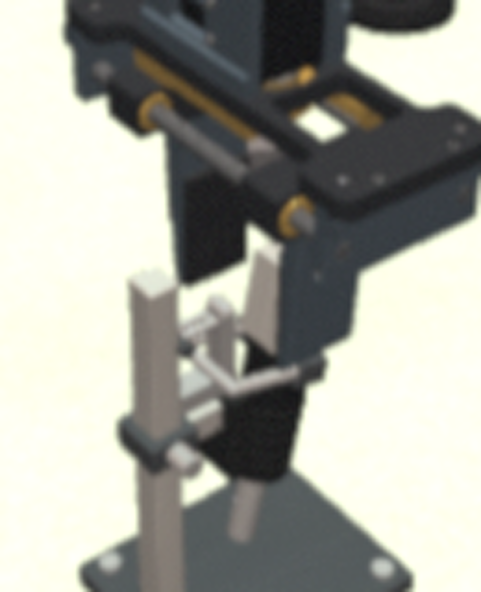

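```bash
python3 -m creep '0 0 0.3 0 0 0 -0.5; 0 0 0.6 0 0 0 -0.5; 0 0 1 0 0 0 -0.5; 0 0 1 0 0 0 -0.5; 0 0 1 0 0 0 -0.5; 0 0 1.5 0 0 0 -0.5;0 0 2 0 0 0 -0.5;0 0 3 0 0 0 -0.5;0 0 3 0 0 0 -0.5;0 0 3 0 0 0 -0.5; 0 0 1 0 0 0 -0.5; 0 0 0 0 0 0 -0.5'; python3 b.py; python3 v.py s13.png
```

```text
time_s: 26.72
ee_pos: [544.6, 181.4, 315.9]
ee_rot: [179.2, 0.7, 132.6]
force: [-0.7, 0.5, -0.4]
gripper_width: 68.3
t 26.72 ee [544.57 181.4  315.89] [179.22   0.74 132.6 ] F [-0.71  0.52 -0.39] T [0.07 0.07 0.02] bar on stand [ 31.25   0.37 335.89] Fst [-0.17  0.86 -0.39] w 68.33838225831322
```

View pics/s13.png

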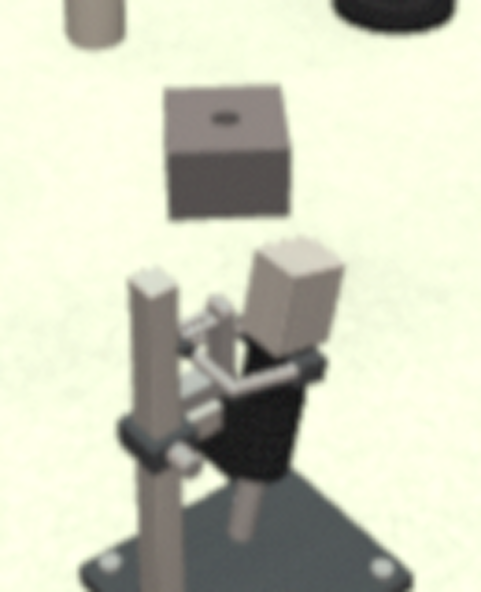

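```bash
python3 -m creep '0 0 1 0 0 0 -0.5; 0 0 0 0 0 0 -0.5; 0 0 0 0 0 0 -0.5; 0 0 0 0 0 0 -0.5; 0 0 0 0 0 0 -0.5; 0 0 0 0 0 0 -0.5; 0 0 0 0 0 0 -0.5; 0 0 0 0 0 0 -0.5'; python3 v.py s14.png
python3 - <<'E'
from h import *
a=cv2.imread('pics/s13.png').astype(int);b=cv2.imread('pics/s14.png').astype(int)
print(abs(a-b)[200:].max(),abs(a-b)[200:].mean())
o=__import__('pickle').load(open('o.pkl','rb'));f=snap('side','s15.png')
for q in ['tweeter','face_plate','screw_tin','glue_bottle']:
    print(q,o['side',q][0]['at'],[r['at'] for r in models.mark_of('side',q)[:1]])
job.job_done()
E
```

```text
time_s: 27.43
ee_pos: [541.4, 180.4, 319.5]
ee_rot: [179.8, 0.5, 132.6]
force: [-0.4, -0.3, -0.9]
gripper_width: 68.1
10 0.6039589432446575
tweeter [206.3, 298.2] [[207.1, 300.6]]
face_plate [356.8, 228.5] [[358.9, 229.5]]
screw_tin [417.0, 322.3] [[308.0, 306.4]]
glue_bottle [279.8, 232.9] [[277.6, 232.7]]
the job is handed in; nothing more can be done
```

The driver is hanging at rest on the hook with the gate shut above the ring's bar. I handed the job in at about 28 s of the 72 s.

- **First grasp missed:** the gripper shut on air just above the cap. The real fingertips sit about 34 mm above the reported TCP position. I reopened, went lower and gripped the cap at 25.9 mm; nothing was disturbed.
- **Hanging:** the ring bar opened the gate with roughly 6 to 10 N. The force then fell back to the driver's own weight, and the side picture showed the gate level and shut with the bar below it.
- **Tug:** the pull started unevenly, rising to about 8 to 9 N net for about 0.6 s. I then held it at about 5 to 6 N for about 0.75 s. The gate held throughout.
- **Release:** I lowered the bar onto the hook floor with about 5 N, opened, and lifted clear. The driver leans toward the pad.
- **Last checks:** two side pictures 0.7 s apart showed no movement. The highest stand force I read was about 10 N net (limit 20 N), but I only sampled it at the end of each move.
- **Bystanders:** the tweeter, face plate and glue bottle matched their starting positions to within 3 pixels. For the screw tin, the network's last answer was (308, 306), which is the position of the hook's nose, so that check failed. The arm never went near the tin, but I did not confirm its position another way.

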